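# Roll a wrapped cheese log to the stop with the wooden float

## Task

The wrapped log of soft fresh cheese on the counter has to go into the seat at the stop rail, with its wrapper pressed on all round. Take the wooden float by its handle, lay its flat underside on top of the log and, pressing lightly but never hard (25 N would squash it), roll the log over the low threshold and keep pressing until it lies snug along the rail. Then lift the float off and lay it flat on the counter well away from the log; do not touch the log with the gripper or shove it from the side with the float, and leave the other things where they are.

Things in the scene. Friction and masses are not known exactly. Their poses are not given: they have to be found in the camera images.
- log_center (a point): centre of the paper-wrapped cheese log: a lying cylinder 130 mm long, a little out of round (48 by 50 mm), so that its top rises and sinks 2 mm as it rolls; 0.2 to 0.36 kg. x along its axis; y, z turn with it; z up at the start. It lies about 13 cm before the rail, nearly parallel to it. It is stiff: 1 mm too deep makes 10 N or more, so touch down slowly.
- stop_rail: fixed dark wooden stop. Origin: on the counter, middle of the foot of the rail's front face. x along the rail, y the rolling direction (from log to rail), z up. Rail 140 mm long, 22 thick, 30 high. A rounded threshold 3 mm high, 9 wide runs along y = -41 mm; a log seated between it and the rail has its centre at y about -25 mm and can shift 2 to 3 mm.
- float_grip (a point): grip point of the wooden float, mid-handle, 44 mm above its underside. A flat plate of light wood faced with cork, 200 (x) by 90 (y) by 12 mm, with an upright cross handle in the middle of its top: 24 mm thick along x (grasp it across this), 80 mm long along y, 12 to 65 mm above the underside. 0.25 kg. x along the plate, z up.
- float_face (a point): centre of the flat underside of the float; axes as float_grip. When the log rolls without slipping under the float, the float travels twice as far as the log.
- sample_dish: small round dish of tasting cubes, 91 mm wide, 22 mm high, left alone; origin under its centre, z up
- cheese_slicer: cheese slicer with brown handle, 72x215x18 mm, lying, left alone; origin under its centre, long axis y
- price_stand: little slate price card in a wooden foot, 24x70x64 mm, left alone; origin under its centre, z up
- wedge_a: pale wrapped cheese wedge, 118x78x63 mm, left alone; origin under its centre, z up
- tape_roll: roll of tape lying flat, 104 mm wide, 25 mm high, left alone; origin under its centre, z up

How it is judged:
By the outcome, as a careful person would: the job done as asked, in the order asked, and still so for the second after the job is handed in, with the robot touching nothing.
It also fails if it takes over 72 s, if anything falls off the work surface, if the arm or the gripper's body presses on something with over 40 N, if the wrist force passes 120 N, or if a joint passes its speed limit or range.

## Robot

A 7-joint arm with a two-finger parallel gripper is mounted at the origin on a cart in front of the work surface, level with it; the furniture and walls round the work are solid. World frame = base frame: x ahead of the robot, y to its left, z up, the work surface at z = 0. Lengths are in m, angles in rad, forces in N, time in s.
With the tool pointing down it reaches from about 0.425 to 0.875 m from the base axis. Payload 4.7 kg.
Tool frame: the origin (TCP) lies on the centre line of the jaws, within the pads' length; the fingertips stand ctrl.tcp_to_tips ahead of it and the grasp point (between the pads) lies 2 mm behind it (ctrl.tcp_to_tips is the distance from the TCP to the fingertips, in m); z points along the fingers, y is the line along which they close (so a half turn about z gives the same grasp; the last joint's range is limited). The gripper opens to 87 mm and grips with 3 to 60 N. Pads are 19 mm wide; open, the fingers measure 117 mm over their backs; the gripper's body (75 mm by 190 mm) begins 51 mm behind the grasp point.
Start: joints at [1.189, 0.321, -0.07, 1.45, 0.023, 1.371, -0.057], TCP at [0.251, -0.6, 0.24] pointing down, gripper open.
Joint ranges: [-2.86, 2.86], [-0.3, 2.09], [-1.38, 1.24], [0.06, 2.45], [-1.56, 4.7], [0.09, 2.05], [-2.69, 2.69]. Speed limits (rad/s): [2.57, 2.57, 3.14, 3.14, 3.14, 3.14, 3.14].

## Interface

Orientations are given as a rotation vector (axis times angle).
In Python, from bench import ctrl, optics, close_job gives the robot as it stands.
- The arm moves only by the shell command python3 -m inch 'ROWS' [OPENING] [FORCE]. ROWS is JSON, a list of rows, each a list of 2 entries, a list of its own where there are three numbers: the shift along the tool's x, y, z in mm, then the turn, a rotation vector about the tool's x, y, z in degrees. In form: [[[x, y, z], [ax, ay, az]], ...]. A call has exactly 10 rows; each row shifts and turns the commanded pose from where the row before left it, along the tool's axes as they then stand; what a row does not reach is not made up. A row lasts 1/10 s, in which the tool goes at most 50 mm and 8.59 degrees, less where a joint would pass 70% of its speed; a pose out of reach is approached as far as the arm can. A call is refused whole if a number of a shift passes 50 or a number of a turn 8.59, either way. A call with a gripper value outside its range is refused whole. OPENING is the closure, from 0 (fully open) to 1 (shut), set as the call begins (- or left out, the last holds). The fingers move at their own pace and stop on an object; FORCE is the grip in N (left out, the last holds). Time passes only in rows, so rows that do not move let the fingers close, or fill a call up. It gives the time, the measured TCP pose, the force and the opening at its end, in the units of the state.
- ctrl.get_state(): the state, without advancing time (a new reading comes with each control period).
- optics.get_image(name): name is "scene" or "top" or "wrist"; returns a dict with "image" (384x512x3 uint8, red, green, blue), "fx", "fy", "cx", "cy" (pixels), "dist" ([k1, k2, p1, p2, k3] as OpenCV has them; the pictures are not rectified), "R" (3x3) and "t" (3): a world point X has camera coordinates R X + t; the wrist camera has in their place "hand_eye" (4x4, takes a point from camera to tool coordinates, whose origin is the TCP and whose axes are the flange's). Camera axes: x right, y down, z forward; pixel columns grow to the right and rows downward; lengths in m; the calibration is good to about 2 mm. A picture is of the moment at which its call begins: read the wrist's pose just before it. There is no depth.
- close_job(): hands the job in, once; it reports no verdict.
The state is a dict: "time": time; "joint_positions": joint angles; "qd": joint speeds; "joint_torque": joint torques, N m; "position": TCP position; "tool_rot": TCP orientation; "ft_force": force on the tool from outside, world axes, zero at the start; "torque": the same for the moment, N m; "grip_width": opening from 0.0 (shut) to 1.0 (fully open).
Only numpy, scipy, OpenCV 4.12 (cv2) and the standard library are available. Lean on these libraries where they do the work, as an engineer would, in place of code of your own. Each camera call takes 0.05 s, during which the arm holds its last target. There are 200 camera calls.

## Working session

There is one attempt and no reset: what is moved stays moved. The work goes in short steps, Python scripts to look and compute and a shell command to move; the robot and the scene stay as the last step left them, time stands still between calls to the robot, and variables do not carry over. Pictures are saved under pics/ and viewed, on a budget of 10 in all, crops included, one or two more only if the job needs it, and the job is handed in when it is done.

```bash
ls; mkdir -p pics; python3 - <<'E'
from bench import ctrl, optics
import cv2,numpy as np
s=ctrl.get_state();print({k:np.round(v,3) for k,v in s.items()},ctrl.tcp_to_tips)
for n in("top","scene"):
    d=optics.get_image(n);cv2.imwrite(f"pics/{n}0.png",cv2.resize(d["image"][:,:,::-1],(800,600),interpolation=cv2.INTER_CUBIC))
    print(n,[np.round(d[k],3).tolist() for k in("fx","fy","cx","cy","dist","R","t")])
E
```

```text
pics
{'time': np.float64(0.0), 'joint_positions': array([ 1.189,  0.322, -0.07 ,  1.452,  0.023,  1.371, -0.057]), 'qd': array([ 0.001, -0.001, -0.002,  0.   , -0.001,  0.   ,  0.001]), 'joint_torque': array([ 0.0000e+00, -4.9128e+01, -4.0400e-01, -3.1253e+01, -6.4000e-02,
        4.4000e-02,  0.0000e+00]), 'position': array([ 0.25 , -0.599,  0.238]), 'tool_rot': array([-3.078e+00, -6.170e-01,  1.000e-03]), 'ft_force': array([0.001, 0.196, 0.076]), 'torque': array([ 0.008, -0.048, -0.024]), 'grip_width': np.float64(0.997)} 0.017
top [407.034, 407.034, 249.179, 186.373, [-0.1, 0.0, 0.0, 0.0, 0.0], [[0.019, -0.999, 0.027], [-0.991, -0.022, -0.128], [0.129, -0.024, -0.991]], [-0.131, 0.572, 1.331]]
scene [404.502, 404.502, 250.106, 190.923, [-0.131, 0.0, 0.0, 0.0, 0.0], [[0.66, 0.751, 0.012], [0.532, -0.456, -0.714], [-0.531, 0.477, -0.7]], [-0.294, -0.297, 1.843]]
```

View pics/top0.png

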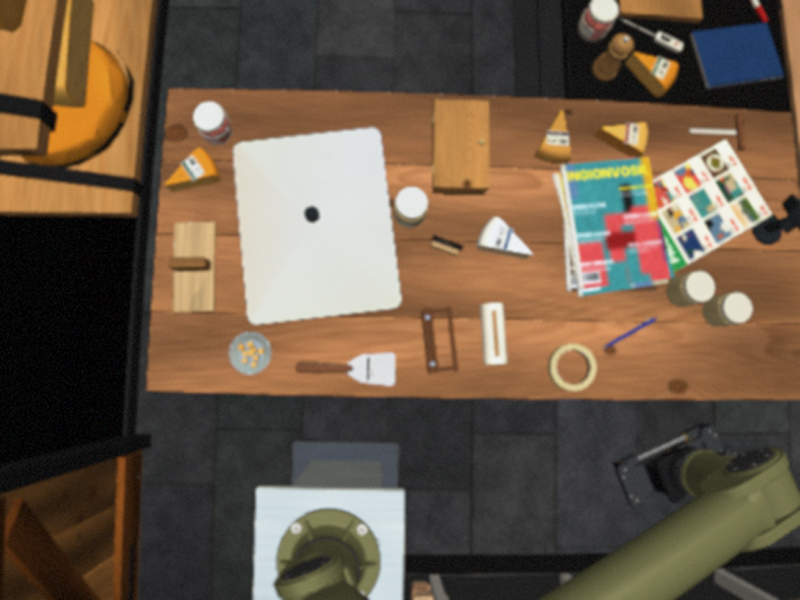

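View pics/scene0.png

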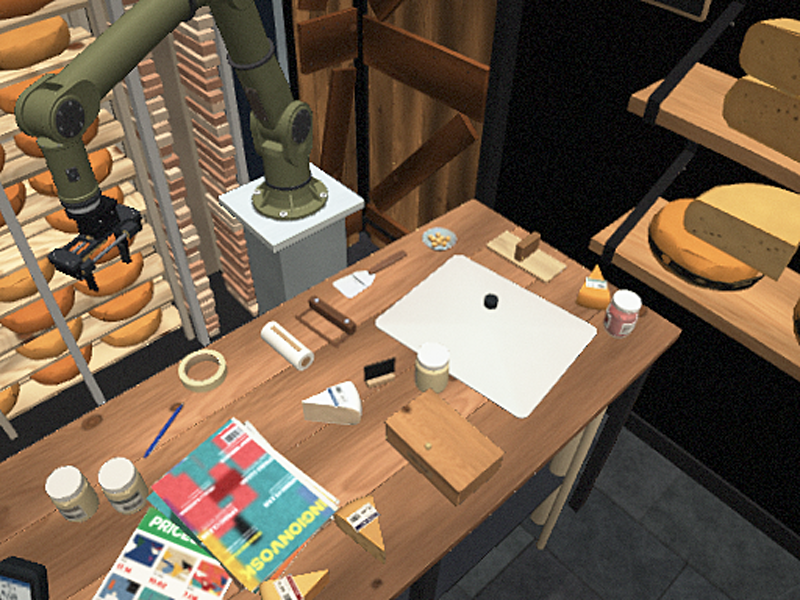

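Top: the log lies at (494,333), the rail with its threshold at (425–457,340), the float at (193,266), the slicer at (345,369), the dish at (250,352) and the tape at (573,367). Next I zoom in and compute world positions.

```bash
cat > h.py <<'E'
import cv2,numpy as np
from bench import ctrl,optics
from scipy.spatial.transform import Rotation as Ro
def ray(d,uv):
    K=np.array([[d["fx"],0,d["cx"]],[0,d["fy"],d["cy"]],[0,0,1]])
    p=cv2.undistortPoints(np.array(uv,float).reshape(-1,1,2),K,np.array(d["dist"],float)).reshape(-1,2)
    if "R" in d: R=np.array(d["R"]);t=np.array(d["t"])
    else:
        s=ctrl.get_state();T=np.eye(4);T[:3,:3]=Ro.from_rotvec(s["tool_rot"]).as_matrix();T[:3,3]=s["position"]
        W=np.linalg.inv(T@np.array(d["hand_eye"]));R=W[:3,:3];t=W[:3,3]
    return -R.T@t,np.c_[p,np.ones(len(p))]@R
def onz(d,uv,z):
    o,r=ray(d,uv);return o+r*((np.array(z)-o[2])/r[:,2])[:,None]
def crop(d,x0,y0,w,h,s,name):
    cv2.imwrite(name,cv2.resize(d["image"][y0:y0+h,x0:x0+w,::-1],None,fx=s,fy=s,interpolation=cv2.INTER_CUBIC))
def pose():
    s=ctrl.get_state();R=Ro.from_rotvec(s["tool_rot"]).as_matrix()
    print("t %.2f"%s["time"],np.round(s["position"],4),"x",np.round(R[:,0],3),"y",np.round(R[:,1],3),"F",np.round(s["ft_force"],1),"g %.3f"%s["grip_width"],"q",np.round(s["joint_positions"],2))
    return s,R
E
python3 - <<'E'
from h import *
d=optics.get_image("top")
a=d["image"][185:260,255:335,::-1];b=d["image"][135:210,95:175,::-1]
cv2.imwrite("pics/c1.png",cv2.resize(np.hstack([a,b]),None,fx=5,fy=5,interpolation=cv2.INTER_CUBIC))
k=1/1.5625
uv=np.array([[494,333],[432,340],[455,338],[190,264],[345,369],[250,353],[573,367],[172,222],[214,312]])*k
print(onz(d,uv,[.04,.03,.003,.065,.0,.01,.01,.012,.012]).round(3))
pose()
E
```

```text
[[ 0.488 -0.346  0.04 ]
 [ 0.472 -0.213  0.03 ]
 [ 0.478 -0.266  0.003]
 [ 0.62   0.307  0.065]
 [ 0.406 -0.027  0.   ]
 [ 0.436  0.18   0.01 ]
 [ 0.419 -0.528  0.01 ]
 [ 0.723  0.369  0.012]
 [ 0.523  0.263  0.012]]
t 0.15 [ 0.2504 -0.5994  0.2387] x [ 0.923  0.386 -0.   ] y [ 0.386 -0.923 -0.001] F [-0.1  0.7 -0.2] g 1.001 q [ 1.19  0.32 -0.07  1.45  0.02  1.37 -0.06]
```

View pics/c1.png

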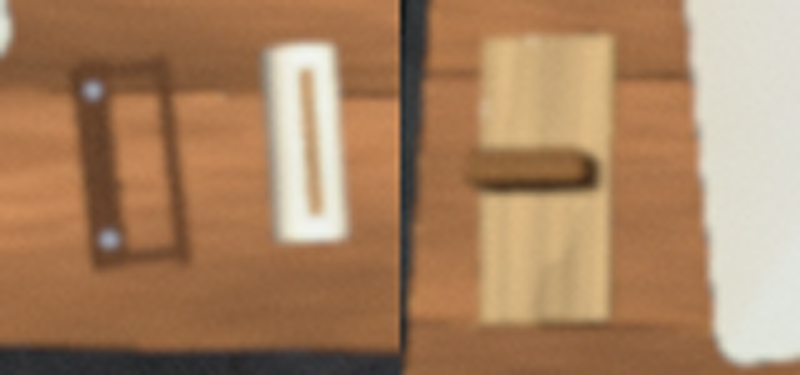

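The enlarged crop shows the rail bolts at (93,90) and (109,240), the threshold from (163,60) to (183,262), the log stripe from (305,68) to (316,213), and the float plate corners at (482,36) and (610,323).

```bash
python3 - <<'E'
from h import *
d=optics.get_image("top")
def P(n,pts,off,z): 
    X=onz(d,np.array(pts)/5+np.array(off)-.4,np.full(len(pts),z));v=X[1]-X[0]
    print(n,X[:,:2].round(4).tolist(),"mid",X[:,:2].mean(0).round(4),"len %.3f ang %.1f"%(np.linalg.norm(v),np.degrees(np.arctan2(v[1],v[0]))))
L=(255,185);F=(95,135)
P("bolts",[(109,240),(93,90)],L,.03)
P("thr",[(183,262),(163,60)],L,.003)
P("stripe",[(316,213),(305,68)],L,.049)
P("logL",[(277,240),(268,45)],L,.025)
P("logR",[(348,240),(336,43)],L,.025)
P("plateL",[(80,323),(82,36)],F,.012)
P("plateR",[(210,323),(213,36)],F,.012)
P("handle",[(196,165),(70,169)],F,.062)
E
```

```text
bolts [[0.4213, -0.2134], [0.5219, -0.2014]] mid [ 0.4716 -0.2074] len 0.101 ang 6.8
thr [[0.4076, -0.2668], [0.5462, -0.2519]] mid [ 0.4769 -0.2594] len 0.139 ang 6.1
stripe [[0.4411, -0.3495], [0.5379, -0.3421]] mid [ 0.4895 -0.3458] len 0.097 ang 4.4
logL [[0.4233, -0.3276], [0.5556, -0.3212]] mid [ 0.4894 -0.3244] len 0.132 ang 2.8
logR [[0.424, -0.3761], [0.558, -0.3682]] mid [ 0.491  -0.3721] len 0.134 ang 3.4
plateL [[0.5228, 0.3543], [0.7239, 0.366]] mid [0.6234 0.3602] len 0.201 ang 3.3
plateR [[0.5249, 0.2643], [0.7256, 0.2735]] mid [0.6253 0.2689] len 0.201 ang 2.6
handle [[0.6256, 0.2668], [0.6212, 0.3517]] mid [0.6234 0.3093] len 0.085 ang 93.0
```

Measurements agree with the given sizes:
- Float centre is about (0.6235, 0.313), at 3°.
- Rail front middle is about (0.472, -0.219), at 6.4°.
- Log is about (0.490, -0.348), at 3.5°.

Now I move above the float. I'll roll with the float turned 90° so the 200 mm side lies along the rolling direction.

```bash
python3 -m inch '[[[20,-20,0],[0,0,0]],[[35,-35,0],[0,0,0]],[[35,-35,0],[0,0,0]],[[35,-35,0],[0,0,0]],[[35,-35,0],[0,0,0]],[[35,-35,0],[0,0,0]],[[35,-35,0],[0,0,0]],[[35,-35,0],[0,0,0]],[[35,-35,0],[0,0,0]],[[35,-35,0],[0,0,0]]]' 0 && python3 -m inch '[[[35,-35,0],[0,0,0]],[[35,-35,0],[0,0,0]],[[35,-35,0],[0,0,0]],[[35,-35,0],[0,0,0]],[[35,-35,0],[0,0,0]],[[35,-35,0],[0,0,0]],[[35,-35,0],[0,0,0]],[[35,-35,0],[0,0,0]],[[20,-20,0],[0,0,0]],[[0,0,0],[0,0,-8]]]' && python3 -m inch '[[[0,0,0],[0,0,-8]],[[0,0,0],[0,0,-8]],[[0,0,0],[0,0,-8]],[[0,0,0],[0,0,-8]],[[0,0,0],[0,0,-8]],[[0,0,0],[0,0,-8]],[[0,0,0],[0,0,-8]],[[0,0,0],[0,0,-6.3]],[[0,0,0],[0,0,0]],[[0,0,0],[0,0,0]]]'
python3 - <<'E'
from h import *
pose();d=optics.get_image("wrist");crop(d,0,0,512,384,1.5,"pics/w1.png");print(np.round(d["hand_eye"],3))
E
```

```text
time: 1.2
position: [0.4308, -0.1596, 0.2397]
tool_rot: [3.079, 0.617, 0.0]
ft_force: [0.3, -0.7, 1.0]
grip_width: 1.002
time: 2.2
position: [0.5909, 0.2369, 0.2388]
tool_rot: [-3.022, -0.844, 0.001]
ft_force: [-0.5, -0.3, -0.6]
grip_width: 1.0
time: 3.2
position: [0.5917, 0.2308, 0.2393]
tool_rot: [-2.166, -2.275, 0.001]
ft_force: [0.2, 0.6, -0.7]
grip_width: 0.999
t 3.20 [0.5917 0.2308 0.2393] x [-0.049  0.999 -0.   ] y [ 0.999  0.049 -0.   ] F [ 0.2  0.6 -0.7] g 0.999 q [ 0.33  0.47 -1.02  1.46  0.4   1.43 -0.64]
[[-0.001 -0.96  -0.278  0.076]
 [ 1.    -0.001 -0.    -0.001]
 [ 0.    -0.278  0.96  -0.146]
 [ 0.     0.     0.     1.   ]]
```

View pics/w1.png

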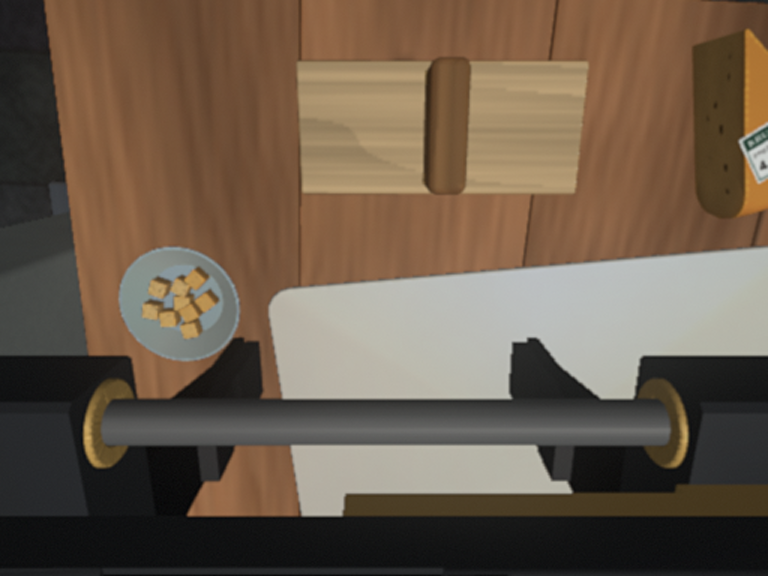

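The wrist view shows the handle top at about x 427–468, y 58–193 and the plate corners at (297,61), (588,62), (577,193) and (302,192).

```bash
python3 - <<'E'
from h import *
d=optics.get_image("wrist");s,R=pose()
k=1/1.5
pl=onz(d,np.array([(297,61),(588,62),(577,193),(302,192)])*k,[.012]*4)[:,:2]
ha=onz(d,np.array([(433,60),(467,60),(464,188),(432,188)])*k,[.063]*4)[:,:2]
for q in(pl,ha):
    print(q.round(4).tolist(),q.mean(0).round(4))
v=pl[1]-pl[0]+pl[2]-pl[3];print("ang",np.degrees(np.arctan2(v[1],v[0])))
for c in (pl.mean(0),ha.mean(0)):
    D=np.r_[c,.046-0]-s["position"];print("tool shift mm",(R.T@D*1e3).round(1))
E
```

```text
t 3.30 [0.5917 0.2308 0.2394] x [-0.05   0.999 -0.   ] y [ 0.999  0.05  -0.   ] F [-0.1 -0.1 -0.2] g 0.998 q [ 0.33  0.47 -1.02  1.46  0.4   1.43 -0.64]
[[0.5248, 0.3547], [0.7225, 0.3639], [0.7287, 0.2759], [0.5285, 0.2668]] [0.6261 0.3153]
[[0.613, 0.3527], [0.6329, 0.3537], [0.638, 0.2798], [0.618, 0.2788]] [0.6255 0.3162]
ang 2.6283179757865276
tool shift mm [ 82.7  38.6 193.4]
tool shift mm [ 83.6  38.  193.4]
```

```bash
python3 -m inch '[[[42,19,0],[0,0,0]],[[41,19,0],[0,0,0]],[[0,0,35],[0,0,0]],[[0,0,40],[0,0,0]],[[0,0,40],[0,0,0]],[[0,0,35],[0,0,0]],[[0,0,25],[0,0,0]],[[0,0,15],[0,0,0]],[[0,0,7],[0,0,0]],[[0,0,0],[0,0,0]]]' 0 && python3 -m inch '[[[0,0,0],[0,0,0]],[[0,0,0],[0,0,0]],[[0,0,0],[0,0,0]],[[0,0,0],[0,0,0]],[[0,0,0],[0,0,0]],[[0,0,0],[0,0,0]],[[0,0,0],[0,0,0]],[[0,0,0],[0,0,0]],[[0,0,0],[0,0,0]],[[0,0,0],[0,0,0]]]' 1 55; python3 -c "from h import *;pose()"
```

```text
time: 4.3
position: [0.6253, 0.3158, 0.0423]
tool_rot: [-2.163, -2.278, 0.001]
ft_force: [0.1, -0.1, 0.5]
grip_width: 1.002
time: 5.3
position: [0.6254, 0.3158, 0.0425]
tool_rot: [2.163, 2.278, 0.0]
ft_force: [-0.4, -0.6, -0.0]
grip_width: 0.272
t 5.30 [0.6254 0.3158 0.0425] x [-0.052  0.999 -0.   ] y [0.999 0.052 0.   ] F [-0.4 -0.6 -0. ] g 0.272 q [ 0.09  0.75 -0.88  1.48  0.6   1.19 -0.83]
```

```bash
python3 -m inch '[[[0,0,-20],[0,0,0]],[[0,0,-45],[0,0,0]],[[0,0,-45],[0,0,0]],[[0,0,-45],[0,0,0]],[[-20,-5,-5],[0,0,0]],[[-47,-11.3,0],[0,0,0]],[[-47,-11.3,0],[0,0,0]],[[-47,-11.3,0],[0,0,0]],[[-47,-11.3,0],[0,0,0]],[[-47,-11.3,0],[0,0,0]]]' && python3 -m inch '[[[-47,-11.3,0],[0,0,0]],[[-47,-11.3,0],[0,0,0]],[[-47,-11.3,0],[0,0,0]],[[-47,-11.3,0],[0,0,0]],[[-47,-11.3,0],[0,0,0]],[[-47,-11.3,0],[0,0,0]],[[-47,-11.3,0],[0,0,0]],[[-47,-11.3,0],[0,0,0]],[[-47,-11.3,0],[0,0,0]],[[-27,-6,0],[0,0,4]]]' && python3 -m inch '[[[0,0,0],[0,0,8.5]],[[0,0,0],[0,0,8.5]],[[0,0,0],[0,0,8.5]],[[0,0,0],[0,0,8.5]],[[0,0,0],[0,0,8.5]],[[0,0,0],[0,0,8.5]],[[0,0,0],[0,0,8.5]],[[0,0,0],[0,0,8.5]],[[0,0,0],[0,0,8.5]],[[0,0,0],[0,0,8.5]]]'
python3 - <<'E'
from h import *
pose();d=optics.get_image("wrist");crop(d,0,0,512,384,1.5,"pics/w2.png")
E
```

```text
time: 6.3
position: [0.5763, 0.0564, 0.2034]
tool_rot: [2.162, 2.278, -0.001]
ft_force: [0.5, -0.7, -2.3]
grip_width: 0.27
time: 7.3
position: [0.4905, -0.4021, 0.2032]
tool_rot: [2.248, 2.194, -0.004]
ft_force: [0.1, -0.3, -3.0]
grip_width: 0.269
time: 8.3
position: [0.4932, -0.3962, 0.2036]
tool_rot: [-3.14, -0.101, -0.001]
ft_force: [0.2, 0.3, -2.3]
grip_width: 0.274
t 8.30 [ 0.4932 -0.3962  0.2036] x [0.998 0.065 0.   ] y [ 0.065 -0.998 -0.   ] F [ 0.2  0.3 -2.3] g 0.274 q [ 1.12  0.36 -0.61  1.53  0.21  1.32 -1.02]
```

View pics/w2.png

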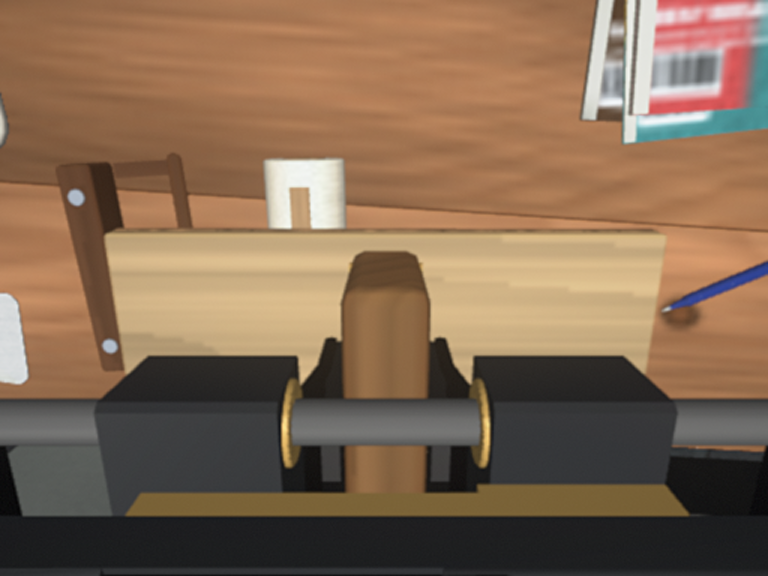

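The float is held level with its long side along y. The log's far end is at (265–344,158), the rail bolts at (76,197) and (110,346), and the threshold's far end is near (175,155).

```bash
python3 - <<'E'
from h import *
d=optics.get_image("wrist");s,R=pose()
k=1/1.5
X=onz(d,np.array([(76,197),(110,346),(304,160),(265,160),(344,160),(265,225),(346,225),(175,158),(184,225),(291,188),(309,188)])*k,[.03,.03,.03,.025,.025,.025,.025,.003,.003,.049,.049])
print(X[:,:2].round(4).tolist())
v=X[0]-X[1];print("rail ang",np.degrees(np.arctan2(v[1],v[0])))
E
```

```text
t 8.40 [ 0.4932 -0.3964  0.2036] x [0.998 0.07  0.   ] y [ 0.07  -0.998  0.001] F [ 0.4  0.3 -3.2] g 0.269 q [ 1.12  0.36 -0.61  1.53  0.21  1.32 -1.02]
[[0.5205, -0.2009], [0.4206, -0.2139], [0.5529, -0.3425], [0.5509, -0.3176], [0.5543, -0.3666], [0.5101, -0.3177], [0.5137, -0.3698], [0.5468, -0.2529], [0.5023, -0.257], [0.5374, -0.3382], [0.5381, -0.3488]]
rail ang 7.396568202028117
```

```bash
python3 -m inch '[[[0,0,15],[0,0,0]],[[0,0,30],[0,0,0]],[[0,0,30],[0,0,0]],[[0,0,15],[0,0,0]],[[0,0,10],[0,0,0]],[[0,0,5],[0,0,0]],[[0,0,2],[0,0,0]],[[0,0,1],[0,0,0]],[[0,0,0],[0,0,0]],[[0,0,0],[0,0,0]]]'; python3 - <<'E'
from h import *
pose()
E
```

```text
time: 9.4
position: [0.4934, -0.3973, 0.0954]
tool_rot: [3.139, 0.109, 0.002]
ft_force: [0.1, 0.5, -3.1]
grip_width: 0.273
t 9.40 [ 0.4934 -0.3973  0.0954] x [0.998 0.069 0.001] y [ 0.069 -0.998  0.001] F [ 0.1  0.5 -3.1] g 0.273 q [ 1.1   0.45 -0.59  1.64  0.27  1.13 -1.06]
```

```bash
python3 -m inch '[[[0,0,0.4],[0,0,0]],[[0,0,0.4],[0,0,0]],[[0,0,0.4],[0,0,0]],[[0,0,0.4],[0,0,0]],[[0,0,0.4],[0,0,0]],[[0,0,0.3],[0,0,0]],[[0,0,0.2],[0,0,0]],[[0,0,0],[0,0,0]],[[0,0,0],[0,0,0]],[[0,0,0],[0,0,0]]]'; python3 -c "from h import *;pose()"
```

```text
time: 10.4
position: [0.493, -0.397, 0.0921]
tool_rot: [3.14, 0.109, 0.0]
ft_force: [-0.2, -0.6, -3.0]
grip_width: 0.271
t 10.40 [ 0.493  -0.397   0.0921] x [0.998 0.069 0.   ] y [ 0.069 -0.998  0.   ] F [-0.2 -0.6 -3. ] g 0.271 q [ 1.1   0.46 -0.58  1.65  0.27  1.12 -1.06]
```

```bash
python3 -m inch '[[[0,0,0.1],[0,0,0]],[[0,0,0.1],[0,0,0]],[[0,0,0.1],[0,0,0]],[[0,0,0.1],[0,0,0]],[[0,0,0.1],[0,0,0]],[[0,0,0.1],[0,0,0]],[[0,0,0.1],[0,0,0]],[[0,0,0],[0,0,0]],[[0,0,0],[0,0,0]],[[0,0,0],[0,0,0]]]'; python3 -c "from h import *;pose()"
```

```text
time: 11.4
position: [0.493, -0.397, 0.0914]
tool_rot: [3.14, 0.109, 0.0]
ft_force: [-0.4, 0.2, -1.8]
grip_width: 0.272
t 11.40 [ 0.493  -0.397   0.0914] x [0.998 0.069 0.   ] y [ 0.069 -0.998  0.   ] F [-0.4  0.2 -1.8] g 0.272 q [ 1.1   0.46 -0.58  1.65  0.27  1.12 -1.06]
```

```bash
python3 -m inch '[[[0,0,0.1],[0,0,0]],[[0,0,0.1],[0,0,0]],[[0,0,0.1],[0,0,0]],[[0,0,0.1],[0,0,0]],[[0,0,0],[0,0,0]],[[0,0,0],[0,0,0]],[[0,0,0],[0,0,0]],[[0,0,0],[0,0,0]],[[0,0,0],[0,0,0]],[[0,0,0],[0,0,0]]]'; python3 -c "from h import *;pose()"
```

```text
time: 12.4
position: [0.493, -0.397, 0.091]
tool_rot: [3.14, 0.109, 0.0]
ft_force: [-0.1, 0.1, -2.8]
grip_width: 0.271
t 12.40 [ 0.493 -0.397  0.091] x [0.998 0.069 0.   ] y [ 0.069 -0.998  0.   ] F [-0.1  0.1 -2.8] g 0.271 q [ 1.1   0.46 -0.58  1.65  0.27  1.12 -1.06]
```

```bash
python3 -m inch '[[[0,0,0.1],[0,0,0]],[[0,0,0.1],[0,0,0]],[[0,0,0.1],[0,0,0]],[[0,0,0.1],[0,0,0]],[[0,0,0.1],[0,0,0]],[[0,0,0.1],[0,0,0]],[[0,0,0.1],[0,0,0]],[[0,0,0],[0,0,0]],[[0,0,0],[0,0,0]],[[0,0,0],[0,0,0]]]'; python3 -c "from h import *;pose()"
```

```text
time: 13.4
position: [0.493, -0.3971, 0.0904]
tool_rot: [3.14, 0.109, 0.0]
ft_force: [-0.6, 0.3, -1.0]
grip_width: 0.272
t 13.40 [ 0.493  -0.3971  0.0904] x [0.998 0.069 0.   ] y [ 0.069 -0.998  0.   ] F [-0.6  0.3 -1. ] g 0.272 q [ 1.1   0.46 -0.58  1.65  0.28  1.12 -1.06]
```

Contact at a TCP z of about 0.0905, which puts the log's top at 48 mm. It sits on its short diameter, so the top will rise as it rolls, roughly 1−cos(2s/49) mm for float travel s. Starting to press and roll.

```bash
python3 -m inch '[[[0,0,0.1],[0,0,0]],[[0,0,0.1],[0,0,0]],[[0,0,0.1],[0,0,0]],[[0,0,0.05],[0,0,0]],[[0,-0.5,0],[0,0,-0.1]],[[0,-1,0],[0,0,-0.1]],[[0,-1.5,0],[0,0,-0.1]],[[0,-1.5,0],[0,0,-0.1]],[[0,-1.5,0],[0,0,-0.1]],[[0,0,0],[0,0,0]]]'; python3 -c "from h import *;pose()"
```

```text
time: 14.4
position: [0.493, -0.3908, 0.0905]
tool_rot: [3.139, 0.123, 0.001]
ft_force: [-0.5, -0.4, 5.2]
grip_width: 0.272
t 14.40 [ 0.493  -0.3908  0.0905] x [0.997 0.078 0.001] y [ 0.078 -0.997  0.001] F [-0.5 -0.4  5.2] g 0.272 q [ 1.1   0.45 -0.59  1.66  0.27  1.11 -1.06]
```

```bash
python3 -m inch '[[[-0.05,-1.5,-0.02],[0,0,-0.1]],[[-0.05,-1.5,-0.02],[0,0,-0.1]],[[-0.05,-1.5,-0.03],[0,0,-0.1]],[[-0.05,-1.5,-0.03],[0,0,-0.1]],[[-0.05,-1.5,-0.03],[0,0,-0.1]],[[-0.05,-1.5,-0.03],[0,0,-0.1]],[[-0.05,-1.5,-0.04],[0,0,-0.1]],[[-0.05,-1.5,-0.04],[0,0,-0.1]],[[-0.05,-1.5,-0.04],[0,0,-0.1]],[[-0.05,-1.5,-0.05],[0,0,-0.1]]]'; python3 -c "from h import *;pose()"
```

```text
time: 15.4
position: [0.4923, -0.3759, 0.0912]
tool_rot: [3.137, 0.151, 0.005]
ft_force: [1.7, -0.2, 5.3]
grip_width: 0.272
t 15.40 [ 0.4923 -0.3759  0.0912] x [0.995 0.096 0.003] y [ 0.096 -0.995  0.001] F [ 1.7 -0.2  5.3] g 0.272 q [ 1.09  0.43 -0.6   1.68  0.27  1.11 -1.06]
```

```bash
python3 -m inch '[[[0,-1.5,-0.05],[0,0,-0.1]],[[0,-1.5,-0.05],[0,0,-0.1]],[[0,-1.5,-0.05],[0,0,-0.1]],[[0,-1.5,-0.05],[0,0,-0.1]],[[0,-1.5,-0.06],[0,0,-0.1]],[[0,-1.5,-0.06],[0,0,-0.1]],[[0,-1.5,-0.06],[0,0,-0.1]],[[0,-1.5,-0.06],[0,0,-0.1]],[[0,-1.5,-0.06],[0,0,-0.1]],[[0,-1.5,-0.06],[0,0,-0.1]]]'; python3 - <<'E'
from h import *
pose();d=optics.get_image("top");crop(d,235,170,110,90,7,"pics/t2.png")
E
```

```text
time: 16.4
position: [0.4911, -0.3609, 0.0917]
tool_rot: [3.135, 0.179, 0.006]
ft_force: [3.1, -0.4, 5.4]
grip_width: 0.272
t 16.40 [ 0.4911 -0.3609  0.0917] x [0.994 0.114 0.004] y [ 0.114 -0.994  0.001] F [ 3.1 -0.4  5.4] g 0.272 q [ 1.09  0.41 -0.61  1.71  0.26  1.1  -1.06]
```

View pics/t2.png

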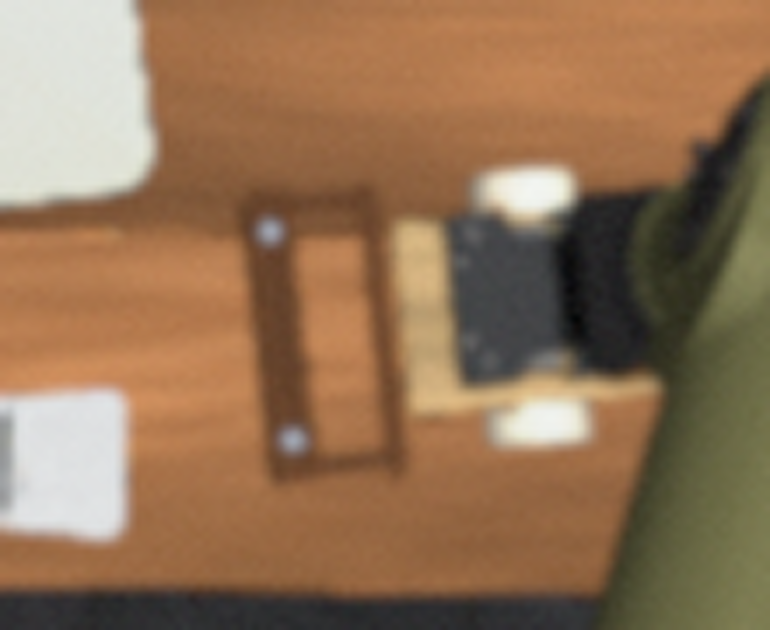

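```bash
python3 - <<'E'
from h import *
d=optics.get_image("top")
X=onz(d,np.array([(475,190),(577,190),(490,425),(590,425),(270,231),(293,440),(370,195),(392,465)])/7+np.array([235,170])-.43,[.025]*4+[.03]*2+[.003]*2)[:,:2]
c=X[:4].mean(0);v=(X[0]+X[1]-X[2]-X[3])/2;r=X[4]-X[5];t=X[6]-X[7]
a=lambda v:np.degrees(np.arctan2(v[1],v[0])).round(2)
print(X.round(4).tolist(),c.round(4),"log",a(v),"rail",a(r),"thr",a(t))
A=np.radians(6.6);n=np.array([-np.sin(A),np.cos(A)]);u=np.array([n[1],-n[0]])
o=(X[4:6].mean(0)-.011*n+X[6:8].mean(0)+.041*n)/2
print("front",o,"n,u",(c-o)@n,(c-o)@u)
E
```

```text
[[0.5445, -0.3014], [0.5456, -0.3515], [0.4308, -0.3091], [0.4315, -0.3578], [0.522, -0.2012], [0.4219, -0.2135], [0.5433, -0.2528], [0.411, -0.2646]] [ 0.4881 -0.33  ] log 3.51 rail 6.97 thr 5.12
front [ 0.47282004 -0.21810345] n,u -0.11288740468179721 0.0023155129285872197
```

```bash
python3 -m inch '[[[0,-1.8,-0.07],[0,0,0]],[[0,-1.8,-0.07],[0,0,0]],[[0,-1.8,-0.07],[0,0,0]],[[0,-1.8,-0.07],[0,0,0]],[[0,-1.8,-0.07],[0,0,0]],[[0,-1.8,-0.07],[0,0,0]],[[0,-1.8,-0.07],[0,0,0]],[[0,-1.8,-0.07],[0,0,0]],[[0,-1.8,-0.06],[0,0,0]],[[0,-1.8,-0.06],[0,0,0]]]'; python3 -c "from h import *;pose()"
```

```text
time: 17.5
position: [0.4885, -0.343, 0.0921]
tool_rot: [3.136, 0.179, 0.004]
ft_force: [4.2, -0.3, 5.0]
grip_width: 0.27
t 17.50 [ 0.4885 -0.343   0.0921] x [0.994 0.113 0.003] y [ 0.113 -0.994  0.001] F [ 4.2 -0.3  5. ] g 0.270 q [ 1.08  0.39 -0.62  1.74  0.25  1.09 -1.08]
```

```bash
python3 -m inch '[[[0.1,-1.8,-0.05],[0,0,0]],[[0.1,-1.8,-0.04],[0,0,0]],[[0.1,-1.8,-0.04],[0,0,0]],[[0.1,-1.8,-0.03],[0,0,0]],[[0.1,-1.8,-0.03],[0,0,0]],[[0.1,-1.8,-0.03],[0,0,0]],[[0.1,-1.8,-0.02],[0,0,0]],[[0.1,-1.8,-0.02],[0,0,0]],[[0.1,-1.8,-0.01],[0,0,0]],[[0.1,-1.8,-0.01],[0,0,0]]]'; python3 -c "from h import *;pose()"
```

```text
time: 18.5
position: [0.4873, -0.3251, 0.0923]
tool_rot: [3.136, 0.178, 0.004]
ft_force: [2.8, 0.0, 5.0]
grip_width: 0.272
t 18.50 [ 0.4873 -0.3251  0.0923] x [0.994 0.113 0.002] y [ 0.113 -0.994  0.001] F [2.8 0.  5. ] g 0.272 q [ 1.07  0.37 -0.63  1.77  0.24  1.08 -1.1 ]
```

```bash
python3 -m inch '[[[0.1,-1.8,0],[0,0,0]],[[0.1,-1.8,0],[0,0,0]],[[0.1,-1.8,0],[0,0,0]],[[0.1,-1.8,0.01],[0,0,0]],[[0.1,-1.8,0.01],[0,0,0]],[[0.1,-1.8,0.02],[0,0,0]],[[0.1,-1.8,0.02],[0,0,0]],[[0.1,-1.8,0.02],[0,0,0]],[[0.1,-1.8,0.02],[0,0,0]],[[0.1,-1.8,0.03],[0,0,0]]]'; python3 -c "from h import *;pose()"
```

```text
time: 19.5
position: [0.486, -0.3073, 0.0923]
tool_rot: [3.135, 0.178, 0.003]
ft_force: [2.8, -0.2, 6.4]
grip_width: 0.268
t 19.50 [ 0.486  -0.3073  0.0923] x [0.994 0.113 0.002] y [ 0.113 -0.994  0.001] F [ 2.8 -0.2  6.4] g 0.268 q [ 1.06  0.35 -0.64  1.79  0.23  1.08 -1.12]
```

```bash
python3 -m inch '[[[0.1,-1.8,0.02],[0,0,0]],[[0.1,-1.8,0.02],[0,0,0]],[[0.1,-1.8,0.03],[0,0,0]],[[0.1,-1.8,0.03],[0,0,0]],[[0.1,-1.8,0.04],[0,0,0]],[[0.1,-1.8,0.04],[0,0,0]],[[0.1,-1.8,0.05],[0,0,0]],[[0.1,-1.8,0.05],[0,0,0]],[[0.1,-1.8,0.05],[0,0,0]],[[0.1,-1.8,0.05],[0,0,0]]]'; python3 -c "from h import *;pose()"
```

```text
time: 20.5
position: [0.4848, -0.2895, 0.092]
tool_rot: [3.135, 0.178, 0.002]
ft_force: [2.8, 0.5, 5.8]
grip_width: 0.272
t 20.50 [ 0.4848 -0.2895  0.092 ] x [0.994 0.113 0.001] y [ 0.113 -0.994  0.001] F [2.8 0.5 5.8] g 0.272 q [ 1.05  0.33 -0.65  1.82  0.23  1.07 -1.14]
```

```bash
python3 -m inch '[[[0.1,-1.8,0.06],[0,0,0]],[[0.1,-1.8,0.06],[0,0,0]],[[0.1,-1.8,0.06],[0,0,0]],[[0.1,-1.8,0.06],[0,0,0]],[[0.1,-1.8,0.06],[0,0,0]],[[0.1,-1.8,0.06],[0,0,0]],[[0.1,-1.8,0.06],[0,0,0]],[[0.1,-1.8,0.06],[0,0,0]],[[0.1,-1.8,0.06],[0,0,0]],[[0.1,-1.8,0.06],[0,0,0]]]'; python3 - <<'E'
from h import *
pose();d=optics.get_image("top");crop(d,235,170,110,90,7,"pics/t3.png")
E
```

```text
time: 21.5
position: [0.4835, -0.2716, 0.0914]
tool_rot: [3.135, 0.178, 0.002]
ft_force: [1.9, -0.0, 6.7]
grip_width: 0.273
t 21.50 [ 0.4835 -0.2716  0.0914] x [0.994 0.113 0.001] y [ 0.113 -0.994  0.001] F [ 1.9 -0.   6.7] g 0.273 q [ 1.04  0.31 -0.66  1.84  0.22  1.06 -1.16]
```

View pics/t3.png

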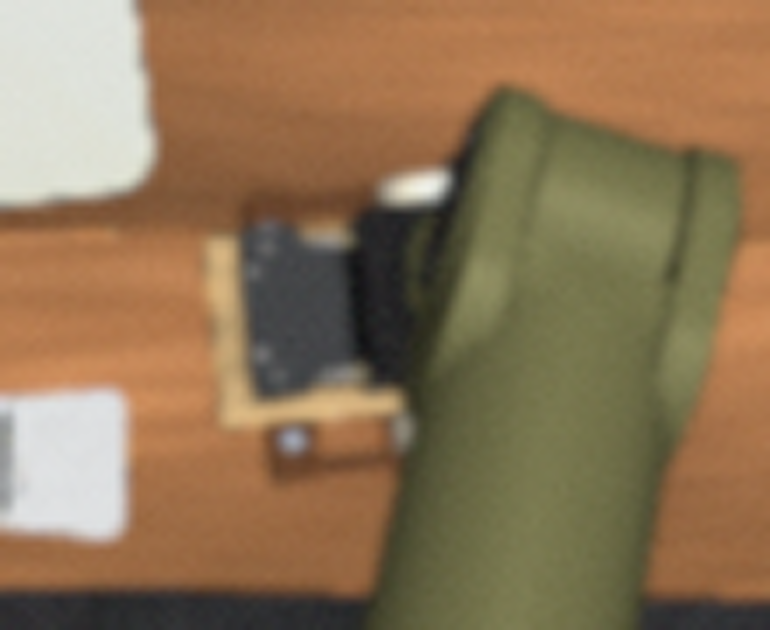

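The gripper hides most of the log. Its left edge shows at about (380,190) at the far end and (394,430) at the near end.

```bash
python3 - <<'E'
from h import *
d=optics.get_image("top")
X=onz(d,np.array([(380,190),(394,430)])/7+np.array([235,170])-.43,[.025]*2)[:,:2]
A=np.radians(6.5);n=np.array([-np.sin(A),np.cos(A)]);u=np.array([n[1],-n[0]])
o=np.array([.4728,-.2181]);print(X,((X-o)@n-.0245).round(4),((X-o)@u).round(3),np.degrees(np.arctan2(*(X[0]-X[1])[::-1])))
E
```

```text
[[ 0.54354373 -0.25497257]
 [ 0.42758398 -0.26261265]] [-0.0691 -0.0636] [ 0.066 -0.05 ] 3.7695192707612755
```

```bash
python3 -m inch '[[[0.1,-1.5,0.05],[0,0,0]],[[0.1,-1.5,0.05],[0,0,0]],[[0.1,-1.5,0.05],[0,0,0]],[[0.1,-1.5,0.04],[0,0,0]],[[0.1,-1.5,0.04],[0,0,0]],[[0.1,-1.5,0.04],[0,0,0]],[[0.1,-1.5,0.04],[0,0,0]],[[0.1,-1.5,0.03],[0,0,0]],[[0.1,-1.5,0.03],[0,0,0]],[[0,0,0],[0,0,0]]]'; python3 -c "from h import *;pose()"
```

```text
time: 22.6
position: [0.4826, -0.2579, 0.0909]
tool_rot: [3.135, 0.178, 0.0]
ft_force: [1.8, 1.4, 8.4]
grip_width: 0.275
t 22.60 [ 0.4826 -0.2579  0.0909] x [0.994 0.113 0.   ] y [ 0.113 -0.994  0.001] F [1.8 1.4 8.4] g 0.275 q [ 1.03  0.3  -0.67  1.86  0.21  1.06 -1.18]
```

```bash
python3 -m inch '[[[0.04,-0.8,-0.03],[0,0,0]],[[0.04,-0.8,-0.03],[0,0,0]],[[0.04,-0.8,-0.03],[0,0,0]],[[0.04,-0.8,-0.03],[0,0,0]],[[0.04,-0.8,-0.04],[0,0,0]],[[0.04,-0.8,-0.05],[0,0,0]],[[0.04,-0.8,-0.06],[0,0,0]],[[0.04,-0.8,-0.06],[0,0,0]],[[0.04,-0.8,-0.06],[0,0,0]],[[0.04,-0.8,-0.06],[0,0,0]]]'; python3 -c "from h import *;pose()"
```

```text
time: 23.6
position: [0.4821, -0.2502, 0.0909]
tool_rot: [3.136, 0.178, 0.001]
ft_force: [3.1, -2.2, 5.0]
grip_width: 0.272
t 23.60 [ 0.4821 -0.2502  0.0909] x [0.994 0.113 0.   ] y [ 0.113 -0.994  0.001] F [ 3.1 -2.2  5. ] g 0.272 q [ 1.03  0.29 -0.68  1.87  0.21  1.05 -1.19]
```

```bash
python3 -m inch '[[[0,-0.6,-0.04],[0,0,0]],[[0,-0.6,-0.04],[0,0,0]],[[0,-0.6,-0.05],[0,0,0]],[[0,-0.6,-0.05],[0,0,0]],[[0,-0.6,-0.05],[0,0,0]],[[0,-0.6,-0.05],[0,0,0]],[[0,-0.6,-0.05],[0,0,0]],[[0,-0.6,-0.05],[0,0,0]],[[0,-0.6,-0.05],[0,0,0]],[[0,-0.6,-0.05],[0,0,0]]]'; python3 -c "from h import *;pose()"
```

```text
time: 24.6
position: [0.4819, -0.2442, 0.0917]
tool_rot: [3.135, 0.178, 0.002]
ft_force: [4.1, -2.0, 5.4]
grip_width: 0.269
t 24.60 [ 0.4819 -0.2442  0.0917] x [0.994 0.113 0.001] y [ 0.113 -0.994  0.001] F [ 4.1 -2.   5.4] g 0.269 q [ 1.02  0.28 -0.68  1.88  0.2   1.05 -1.2 ]
```

```bash
python3 -m inch '[[[0.08,-0.7,-0.06],[0,0,0]],[[0.08,-0.7,-0.06],[0,0,0]],[[0.08,-0.7,-0.07],[0,0,0]],[[0.08,-0.7,-0.07],[0,0,0]],[[0.08,-0.7,-0.07],[0,0,0]],[[0.08,-0.7,-0.07],[0,0,0]],[[0.08,-0.7,-0.07],[0,0,0]],[[0.08,-0.7,-0.07],[0,0,0]],[[0.08,-0.7,-0.07],[0,0,0]],[[0.08,-0.7,-0.07],[0,0,0]]]'; python3 -c "from h import *;pose()"
```

```text
time: 25.6
position: [0.4813, -0.2377, 0.0925]
tool_rot: [3.135, 0.178, 0.0]
ft_force: [2.1, -2.1, 6.5]
grip_width: 0.269
t 25.60 [ 0.4813 -0.2377  0.0925] x [0.994 0.113 0.   ] y [ 0.113 -0.994  0.002] F [ 2.1 -2.1  6.5] g 0.269 q [ 1.02  0.27 -0.69  1.88  0.2   1.05 -1.21]
```

```bash
python3 -m inch '[[[0.05,-0.8,-0.08],[0,0,0]],[[0.05,-0.8,-0.08],[0,0,0]],[[0.05,-0.8,-0.08],[0,0,0]],[[0.05,-0.8,-0.08],[0,0,0]],[[0.05,-0.8,-0.08],[0,0,0]],[[0.05,-0.8,-0.08],[0,0,0]],[[0.05,-0.8,-0.08],[0,0,0]],[[0.05,-0.8,-0.08],[0,0,0]],[[0.05,-0.8,-0.08],[0,0,0]],[[0.05,-0.8,-0.08],[0,0,0]]]'; python3 -c "from h import *;pose()"
```

```text
time: 26.6
position: [0.4806, -0.2294, 0.0934]
tool_rot: [3.135, 0.177, -0.001]
ft_force: [0.7, -0.9, 9.9]
grip_width: 0.267
t 26.60 [ 0.4806 -0.2294  0.0934] x [ 0.994  0.113 -0.001] y [ 0.113 -0.994  0.001] F [ 0.7 -0.9  9.9] g 0.267 q [ 1.01  0.27 -0.69  1.89  0.2   1.05 -1.22]
```

```bash
python3 -m inch '[[[0.05,-0.3,-0.15],[0,0,0]],[[0.05,-0.6,-0.1],[0,0,0]],[[0.05,-0.6,-0.08],[0,0,0]],[[0.05,-0.6,-0.08],[0,0,0]],[[0.05,-0.6,-0.08],[0,0,0]],[[0.05,-0.7,-0.08],[0,0,0]],[[0.05,-0.7,-0.08],[0,0,0]],[[0.05,-0.7,-0.08],[0,0,0]],[[0.05,-0.7,-0.07],[0,0,0]],[[0.05,-0.7,-0.06],[0,0,0]]]'; python3 -c "from h import *;pose()"
```

```text
time: 27.6
position: [0.4801, -0.2228, 0.0938]
tool_rot: [3.136, 0.177, -0.002]
ft_force: [0.3, -0.4, 7.7]
grip_width: 0.27
t 27.60 [ 0.4801 -0.2228  0.0938] x [ 0.994  0.113 -0.001] y [ 0.113 -0.994  0.   ] F [ 0.3 -0.4  7.7] g 0.270 q [ 1.01  0.26 -0.7   1.9   0.19  1.05 -1.23]
```

```bash
python3 -m inch '[[[0.04,-0.8,-0.05],[0,0,0]],[[0.04,-0.8,-0.05],[0,0,0]],[[0.04,-0.8,-0.04],[0,0,0]],[[0.04,-0.8,-0.04],[0,0,0]],[[0.04,-0.8,-0.03],[0,0,0]],[[0.04,-0.8,-0.03],[0,0,0]],[[0.04,-0.8,-0.02],[0,0,0]],[[0.04,-0.8,-0.02],[0,0,0]],[[0.04,-0.8,0],[0,0,0]],[[0.04,-0.8,0],[0,0,0]]]'; python3 -c "from h import *;pose()"
```

```text
time: 28.6
position: [0.4793, -0.2146, 0.094]
tool_rot: [3.136, 0.177, -0.003]
ft_force: [-0.9, 0.4, 8.0]
grip_width: 0.27
t 28.60 [ 0.4793 -0.2146  0.094 ] x [ 0.994  0.113 -0.002] y [ 0.113 -0.994  0.   ] F [-0.9  0.4  8. ] g 0.270 q [ 1.    0.25 -0.7   1.91  0.19  1.05 -1.24]
```

```bash
python3 -m inch '[[[0.03,-0.8,0],[0,0,0]],[[0.03,-0.8,0],[0,0,0]],[[0.03,-0.8,0],[0,0,0]],[[0.03,-0.8,0],[0,0,0]],[[0.03,-0.8,0],[0,0,0]],[[0.03,-0.8,0.02],[0,0,0]],[[0.03,-0.8,0.03],[0,0,0]],[[0.03,-0.8,0.03],[0,0,0]],[[0.03,-0.8,0.03],[0,0,0]],[[0.03,-0.8,0.03],[0,0,0]]]'; python3 -c "from h import *;pose()"
```

```text
time: 29.6
position: [0.4776, -0.2067, 0.0937]
tool_rot: [-3.136, -0.176, 0.006]
ft_force: [-3.7, -0.0, 10.1]
grip_width: 0.271
t 29.60 [ 0.4776 -0.2067  0.0937] x [ 0.994  0.112 -0.004] y [ 0.112 -0.994 -0.   ] F [-3.7 -0.  10.1] g 0.271 q [ 1.    0.24 -0.71  1.92  0.18  1.05 -1.25]
```

```bash
python3 -m inch '[[[-0.1,-0.5,-0.1],[0,0,0]],[[-0.1,-0.6,-0.1],[0,0,0]],[[-0.1,-0.7,0],[0,0,0]],[[-0.1,-0.7,0],[0,0,0]],[[0,-0.7,0],[0,0,0]],[[0,-0.7,0],[0,0,0]],[[0,-0.7,0],[0,0,0]],[[0,-0.7,0],[0,0,0]],[[0,-0.7,0],[0,0,0]],[[0,-0.7,0],[0,0,0]]]'; python3 -c "from h import *;pose()"
```

```text
time: 30.6
position: [0.4762, -0.1992, 0.0931]
tool_rot: [-3.135, -0.177, 0.007]
ft_force: [-2.7, 1.1, 5.3]
grip_width: 0.272
t 30.60 [ 0.4762 -0.1992  0.0931] x [ 0.994  0.112 -0.005] y [ 0.112 -0.994 -0.002] F [-2.7  1.1  5.3] g 0.272 q [ 0.99  0.24 -0.71  1.93  0.18  1.05 -1.25]
```

```bash
python3 -m inch '[[[0,-0.7,0.03],[0,0,0]],[[0,-0.7,0.04],[0,0,0]],[[0,-0.7,0.05],[0,0,0]],[[0,-0.7,0.05],[0,0,0]],[[0,-0.7,0.05],[0,0,0]],[[0,-0.7,0.05],[0,0,0]],[[0,-0.7,0.05],[0,0,0]],[[0,-0.7,0.05],[0,0,0]],[[0,-0.7,0.05],[0,0,0]],[[0,-0.7,0.05],[0,0,0]]]'; python3 -c "from h import *;pose()"
```

```text
time: 31.6
position: [0.4775, -0.193, 0.0933]
tool_rot: [-3.137, -0.178, 0.0]
ft_force: [0.1, 0.2, -2.7]
grip_width: 0.268
t 31.60 [ 0.4775 -0.193   0.0933] x [ 0.994  0.113 -0.   ] y [ 0.113 -0.994 -0.   ] F [ 0.1  0.2 -2.7] g 0.268 q [ 0.99  0.23 -0.72  1.93  0.17  1.04 -1.26]
```

```bash
python3 -m inch '[[[0,0,0.15],[0,0,0]],[[0,0,0.15],[0,0,0]],[[0,0,0.15],[0,0,0]],[[0,0,0.15],[0,0,0]],[[0,0,0.15],[0,0,0]],[[0,0,0.15],[0,0,0]],[[0,0,0.1],[0,0,0]],[[0,0,0.1],[0,0,0]],[[0,0,0],[0,0,0]],[[0,0,0],[0,0,0]]]'; python3 - <<'E'
from h import *
pose();d=optics.get_image("top");crop(d,235,170,110,90,7,"pics/t4.png")
E
```

```text
time: 32.6
position: [0.4775, -0.1931, 0.0923]
tool_rot: [3.136, 0.178, -0.0]
ft_force: [0.1, 0.1, -2.2]
grip_width: 0.274
t 32.60 [ 0.4775 -0.1931  0.0923] x [ 0.994  0.113 -0.   ] y [ 0.113 -0.994  0.   ] F [ 0.1  0.1 -2.2] g 0.274 q [ 0.99  0.23 -0.72  1.93  0.18  1.04 -1.27]
```

View pics/t4.png

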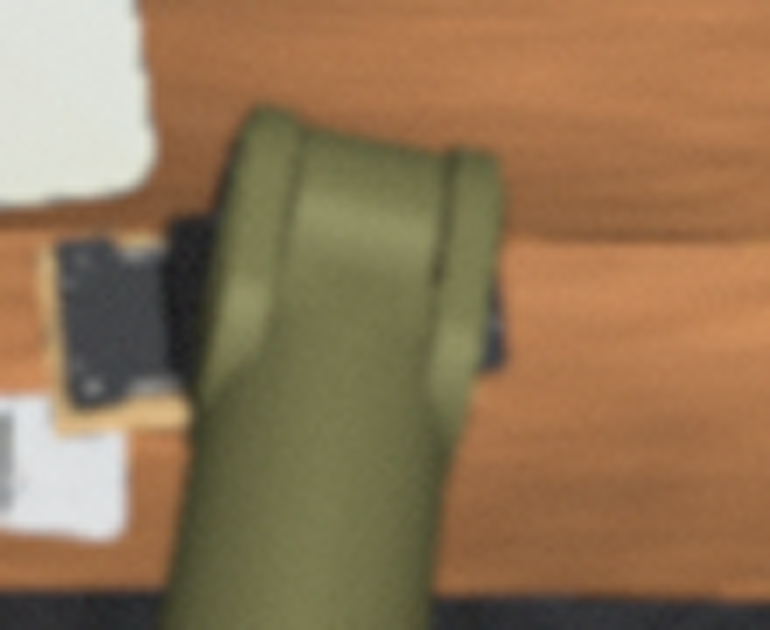

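The arm hides the log, but it has not rolled back to the right. I keep lowering until contact.

```bash
python3 -m inch '[[[0,0,0.1],[0,0,0]],[[0,0,0.1],[0,0,0]],[[0,0,0.1],[0,0,0]],[[0,0,0.1],[0,0,0]],[[0,0,0.1],[0,0,0]],[[0,0,0.1],[0,0,0]],[[0,0,0.1],[0,0,0]],[[0,0,0],[0,0,0]],[[0,0,0],[0,0,0]],[[0,0,0],[0,0,0]]]'; python3 -c "from h import *;pose()"
```

```text
time: 33.65
position: [0.4776, -0.1933, 0.0919]
tool_rot: [3.136, 0.177, 0.0]
ft_force: [-1.9, -1.3, 3.6]
grip_width: 0.271
t 33.65 [ 0.4776 -0.1933  0.0919] x [0.994 0.113 0.   ] y [ 0.113 -0.994  0.001] F [-1.9 -1.3  3.6] g 0.271 q [ 0.99  0.23 -0.72  1.93  0.18  1.04 -1.27]
```

```bash
python3 -m inch '[[[0,-0.5,0.03],[0,0,0]],[[0,-0.5,0],[0,0,0]],[[0,-0.5,0],[0,0,0]],[[0,-0.5,0],[0,0,0]],[[0,-0.5,0],[0,0,0]],[[0,-0.5,0],[0,0,0]],[[0,-0.5,0],[0,0,0]],[[0,-0.5,0],[0,0,0]],[[0,-0.5,0],[0,0,0]],[[0,-0.5,0],[0,0,0]]]'; python3 -c "from h import *;pose()"
```

```text
time: 34.65
position: [0.4774, -0.1884, 0.0918]
tool_rot: [3.136, 0.178, 0.002]
ft_force: [-0.7, -2.6, 4.5]
grip_width: 0.27
t 34.65 [ 0.4774 -0.1884  0.0918] x [0.994 0.113 0.001] y [ 0.113 -0.994  0.001] F [-0.7 -2.6  4.5] g 0.270 q [ 0.98  0.23 -0.72  1.94  0.17  1.04 -1.27]
```

```bash
python3 -m inch '[[[0,-0.5,0.02],[0,0,0]],[[0,-0.5,0.02],[0,0,0]],[[0,-0.5,0.02],[0,0,0]],[[0,-0.5,0],[0,0,0]],[[0,-0.5,0],[0,0,0]],[[0,-0.5,0],[0,0,0]],[[0,-0.5,0],[0,0,0]],[[0,-0.5,0],[0,0,0]],[[0,0,0],[0,0,0]],[[0,0,0],[0,0,0]]]'; python3 -c "from h import *;pose()"
```

```text
time: 35.65
position: [0.4771, -0.1844, 0.0919]
tool_rot: [3.136, 0.177, 0.002]
ft_force: [1.2, -2.8, 4.5]
grip_width: 0.269
t 35.65 [ 0.4771 -0.1844  0.0919] x [0.994 0.113 0.001] y [ 0.113 -0.994  0.001] F [ 1.2 -2.8  4.5] g 0.269 q [ 0.98  0.22 -0.72  1.94  0.17  1.04 -1.28]
```

```bash
python3 -m inch '[[[0,0,-0.5],[0,0,0]],[[0,0,-2],[0,0,0]],[[0,0,-8],[0,0,0]],[[0,0,-25],[0,0,0]],[[0,0,-40],[0,0,0]],[[0,0,-30],[0,0,0]],[[0,0,-5],[0,0,0]],[[18.5,-43.5,0],[0,0,0]],[[18.5,-43.5,0],[0,0,0]],[[18.5,-43.5,0],[0,0,0]]]' && python3 -m inch '[[[18.5,-43.5,0],[0,0,0]],[[18.5,-43.5,0],[0,0,0]],[[18.5,-43.5,0],[0,0,0]],[[0,0,0],[0,0,-8.5]],[[0,0,0],[0,0,-8.5]],[[0,0,0],[0,0,-8.5]],[[0,0,0],[0,0,-8.5]],[[0,0,0],[0,0,-8.5]],[[0,0,0],[0,0,-8.5]],[[0,0,0],[0,0,-8.5]]]' && python3 -m inch '[[[0,0,0],[0,0,-8.5]],[[0,0,0],[0,0,-8.5]],[[0,0,0],[0,0,-8.5]],[[0,0,0],[0,0,-1]],[[0,0,0],[0,0,0]],[[0,0,0],[0,0,0]],[[0,0,0],[0,0,0]],[[0,0,0],[0,0,0]],[[0,0,0],[0,0,0]],[[0,0,0],[0,0,0]]]'
python3 - <<'E'
from h import *
s,R=pose();print((R.T@(np.array([.6254,.3158,.0425])-s["position"])*1e3).round(1))
d=optics.get_image("top");crop(d,235,170,110,90,7,"pics/t5.png")
E
```

```text
time: 36.65
position: [0.5158, -0.0463, 0.2005]
tool_rot: [-3.135, -0.175, 0.004]
ft_force: [0.9, -0.9, -3.0]
grip_width: 0.275
time: 37.65
position: [0.5558, 0.0881, 0.2001]
tool_rot: [-2.627, -1.718, 0.004]
ft_force: [0.5, 0.3, -2.6]
grip_width: 0.27
time: 38.65
position: [0.5574, 0.0878, 0.2021]
tool_rot: [2.173, 2.269, -0.0]
ft_force: [0.9, 0.3, -3.0]
grip_width: 0.273
t 38.65 [0.5574 0.0878 0.2021] x [-0.043  0.999 -0.   ] y [0.999 0.043 0.   ] F [ 0.9  0.3 -3. ] g 0.273 q [ 0.78  0.39 -1.2   1.69  0.37  1.32 -0.44]
[224.9  77.7 159.5]
```

View pics/t5.png

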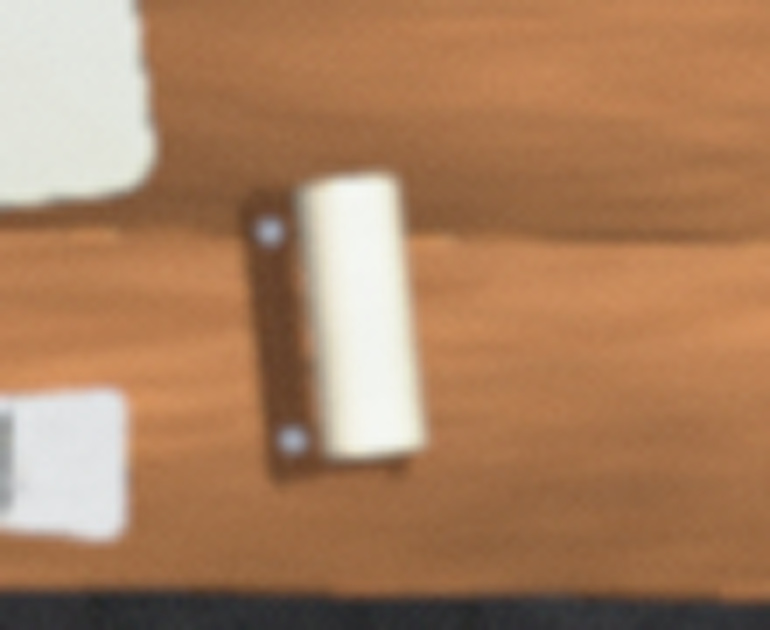

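```bash
python3 - <<'E'
from h import *
d=optics.get_image("top")
X=onz(d,np.array([(302,195),(400,190),(323,445),(424,440),(270,231),(293,440)])/7+np.array([235,170])-.43,[.025]*4+[.03]*2)[:,:2]
A=np.radians(6.6);n=np.array([-np.sin(A),np.cos(A)]);u=np.array([n[1],-n[0]])
o=np.array([.4728,-.2181]);print(((X-o)@n).round(4),((X-o)@u).round(3))
a=lambda v:np.degrees(np.arctan2(v[1],v[0])).round(2)
print(a(X[0]-X[2]),a(X[1]-X[3]),a(X[4]-X[5]))
E
```

```text
[-0.0067 -0.0545 -0.0041 -0.053   0.0111  0.0105] [ 0.067  0.065 -0.054 -0.056  0.051 -0.05 ]
5.41 5.88 6.97
```

```bash
python3 - <<'E'
from h import *
d=optics.get_image("scene");crop(d,165,170,90,68,8.5,"pics/s5.png")
E
```

```text
(no output)
```

View pics/s5.png

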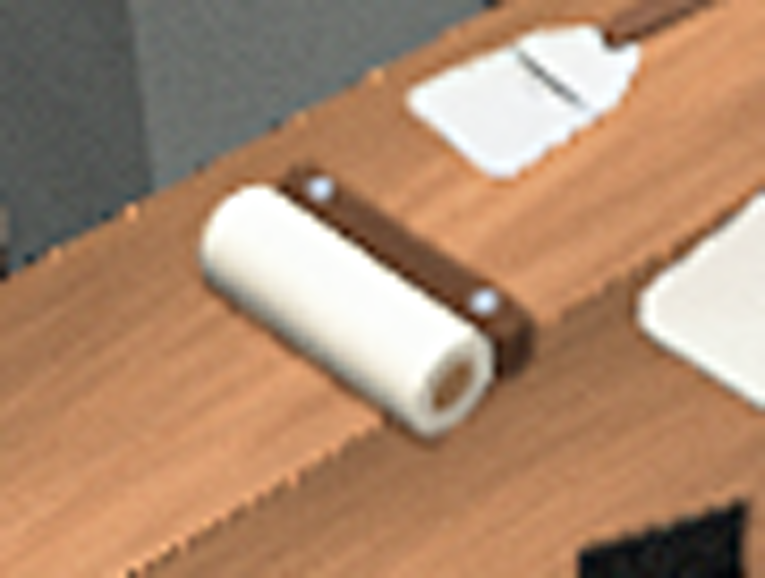

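The scene view shows the log lying along the rail with no visible gap, its end face centred at about (450,383). I compute that end's distance from the rail.

```bash
python3 - <<'E'
from h import *
d=optics.get_image("scene")
X=onz(d,np.array([(452,382),(320,187),(484,301)])/8.5+np.array([165,170])-.44,[.0247,.031,.031])[:,:2]
v=X[2]-X[1];A=np.arctan2(v[1],v[0]);A=np.radians(6.6);n=np.array([-np.sin(A),np.cos(A)]);u=np.array([n[1],-n[0]])
b=X[1:].mean(0);print(X.round(4),np.degrees(np.arctan2(v[1],v[0])),"end rel front",((X[0]-b)@n+.011)*1e3,(X[0]-b)@u)
E
```

```text
[[ 0.5436 -0.2382]
 [ 0.4205 -0.2146]
 [ 0.5208 -0.2029]] 6.667376125811591 end rel front -26.67459740628259 0.06908643806604424
```

The end sits at y ≈ −26.7 mm in rail axes, which is inside the seat, and parallel to the rail to about 1°. Now I put the float back on its clear original spot.

```bash
python3 -m inch '[[[44,15.5,0],[0,0,0]],[[46,15.5,0],[0,0,0]],[[45,15.5,0],[0,0,0]],[[45,15.5,0],[0,0,0]],[[45,15.5,0],[0,0,0]],[[0,0,35],[0,0,0]],[[0,0,45],[0,0,0]],[[0,0,40],[0,0,0]],[[0,0,25],[0,0,0]],[[0,0,8],[0,0,0]]]' && python3 -m inch '[[[0,0,2],[0,0,0]],[[0,0,1],[0,0,0]],[[0,0,0.7],[0,0,0]],[[0,0,0.6],[0,0,0]],[[0,0,0.5],[0,0,0]],[[0,0,0.4],[0,0,0]],[[0,0,0.4],[0,0,0]],[[0,0,0.3],[0,0,0]],[[0,0,0],[0,0,0]],[[0,0,0],[0,0,0]]]'; python3 -c "from h import *;pose()"
```

```text
time: 39.85
position: [0.6234, 0.3142, 0.0447]
tool_rot: [-2.172, -2.267, 0.009]
ft_force: [-0.8, -0.0, -3.0]
grip_width: 0.272
time: 40.85
position: [0.625, 0.3158, 0.043]
tool_rot: [2.173, 2.269, -0.0]
ft_force: [0.0, 0.3, -2.3]
grip_width: 0.272
t 40.85 [0.625  0.3158 0.043 ] x [-0.043  0.999 -0.   ] y [ 0.999  0.043 -0.   ] F [ 0.   0.3 -2.3] g 0.272 q [ 0.13  0.79 -0.96  1.48  0.67  1.22 -0.88]
```

```bash
python3 -m inch '[[[0,0,0.1],[0,0,0]],[[0,0,0.1],[0,0,0]],[[0,0,0.1],[0,0,0]],[[0,0,0.1],[0,0,0]],[[0,0,0.1],[0,0,0]],[[0,0,0],[0,0,0]],[[0,0,0],[0,0,0]],[[0,0,0],[0,0,0]],[[0,0,0],[0,0,0]],[[0,0,0],[0,0,0]]]' && python3 -m inch '[[[0,0,0],[0,0,0]],[[0,0,0],[0,0,0]],[[0,0,0],[0,0,0]],[[0,0,0],[0,0,0]],[[0,0,0],[0,0,0]],[[0,0,0],[0,0,0]],[[0,0,0],[0,0,0]],[[0,0,0],[0,0,0]],[[0,0,0],[0,0,0]],[[0,0,0],[0,0,0]]]' 0; python3 -c "from h import *;pose()"
```

```text
time: 41.85
position: [0.6251, 0.3159, 0.0426]
tool_rot: [2.173, 2.269, -0.0]
ft_force: [-0.2, -0.4, -2.3]
grip_width: 0.268
time: 42.85
position: [0.625, 0.3159, 0.0426]
tool_rot: [2.173, 2.269, -0.0]
ft_force: [0.7, 0.9, -0.5]
grip_width: 0.987
t 42.85 [0.625  0.3159 0.0426] x [-0.043  0.999 -0.   ] y [ 0.999  0.043 -0.   ] F [ 0.7  0.9 -0.5] g 0.987 q [ 0.13  0.79 -0.96  1.48  0.67  1.22 -0.88]
```

Released with the float on the counter. I retreat upward and check.

```bash
python3 -m inch '[[[0,0,-5],[0,0,0]],[[0,0,-15],[0,0,0]],[[0,0,-35],[0,0,0]],[[0,0,-45],[0,0,0]],[[0,0,-45],[0,0,0]],[[0,0,-45],[0,0,0]],[[0,0,0],[0,0,0]],[[0,0,0],[0,0,0]],[[0,0,0],[0,0,0]],[[0,0,0],[0,0,0]]]'
python3 - <<'E'
from h import *
pose();d=optics.get_image("scene");crop(d,0,0,512,384,1.5625,"pics/s6.png")
E
```

```text
time: 43.85
position: [0.6246, 0.3153, 0.2311]
tool_rot: [-2.172, -2.269, 0.004]
ft_force: [-0.6, 0.2, 0.2]
grip_width: 1.0
t 43.85 [0.6246 0.3153 0.2311] x [-0.043  0.999 -0.001] y [ 0.999  0.043 -0.002] F [-0.6  0.2  0.2] g 1.000 q [ 0.15  0.65 -1.05  1.29  0.55  1.51 -0.8 ]
```

View pics/s6.png

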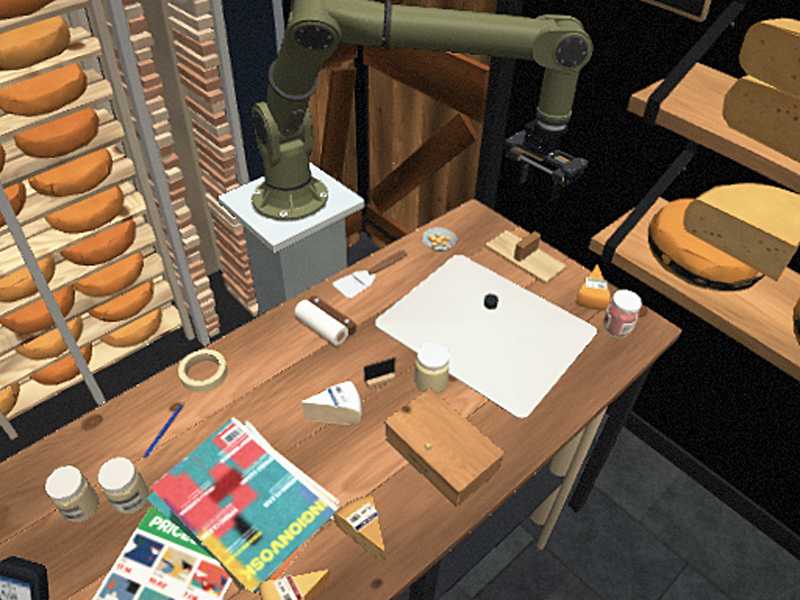

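The float lies flat at (525,255), the log sits along the rail at (323,322), everything else is unmoved and the gripper is clear. Handing in.

```bash
python3 -c "
from bench import close_job
print(close_job())"
```

```text
the job is handed in; nothing more can be done
None
```

The log is seated at the stop rail, the float is back flat on its original spot, and the job was handed in at about 44 s of the 72 s allowed.

I rolled the log with the float turned lengthwise. Net pressing force at the end of each move was mostly 6–11 N and at most about 13 N. Force was only read about once a second, so a brief higher peak in between would not have shown. Contact was lost for about 2 s as the log dropped into the seat. I then set the float down again and pressed the log forward until the resistance stopped rising.

**Log position:** the scene camera put the log's far end about 26.7 mm before the rail face, which is inside the seat. The top camera gave about 29.5 mm for the middle, 1–2 mm outside the seat's play, so the two disagree by about what the 2 mm calibration allows. The log is about 1° off parallel to the rail and sits about 5 mm off the rail's middle along its length.

**Everything else:** in the last picture the other things look unmoved and the gripper was clear.

I viewed 11 pictures, one more than the budget of 10.

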